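Square a parcel on the mailroom scale and record it

TASK

Push the brown parcel along the scale's platter into the zero corner of the two measuring fences, so that it sits flush against both; only push it with the fingers, never lift or tip it. Then, with the hand off the parcel and the scale so that the reading is true, press the green key on the display all the way down to record it, and let it go. Leave the tape roll, stamp, label box and stapler where they are.

Things in the scene. Friction and masses are not known exactly. Their poses are not given: they have to be found in the camera images.
- scale: Bench parcel scale, fixed: black base, steel platter 300 (x) by 320 (y) mm, its top 60 mm above the bench. Origin: centre of its underside. Upright aluminium fences with yellow tape, 5 mm thick, 60 mm high above the platter, run along its whole far (+x) and left (+y) edges, inner faces at x = +145 and y = +155 mm of this frame; near and right sides are open.
- scale_zero (a point): The zero corner of the scale: where the inner faces of the two fences meet, at the height of the platter's top. Axes as scale.
- parcel: Sealed brown carton, rigid, 120 (x) by 160 (y) by 80 (z) mm, about 0.4 to 0.8 kg (2 to 8 N to slide), loose on the platter, skewed up to 17 degrees to the scale. Origin: centre of its underside. Its +x side (160 long) goes against the far fence, its +y side against the left one: seated, its origin is 60 mm in x and 80 mm in y short of the zero corner, axes parallel to the scale's.
- display: The scale's remote display, fixed to the bench right of the scale, grey, 135 (x) by 150 (y) mm: a level key deck 34 mm high on its near side with small black keys (not used) and one green key, and a display hump 58 mm high over its far 52 mm. Origin: centre of its underside; +x points to the hump.
- key_top (a point): Centre of the top of the round green record key, 28 mm across, on the display's deck, facing up; 27 mm nearer (-x) and 42 mm right (-y) of the display's origin.
- key (a joint): Travel of the green key: 0 up, 0.005 m fully down; springs back; fully down takes about 4 N.
- tape_roll: Roll of brown packing tape lying flat, 100 mm across, 48 mm high. Origin: centre of its underside. Stays where it is.
- stamp: Wooden-handled rubber stamp standing upright, 38 mm across, 74 mm high. Origin: centre of its underside. Stays where it is.
- label_box: White and blue box of labels, 90 x 110 x 60 mm. Origin: centre of its underside. Stays where it is.
- stapler: Red and black desk stapler, 150 mm long along its x, 36 mm wide, about 55 mm high. Origin: centre of its underside. Stays where it is.
Things that resemble listed ones, but are neither listed nor needed, are in the scene too. Leave any turquoise or yellow look-alike of the display alone. Of the things that look like the parcel, the smaller one is meant.

How it is judged:
By the outcome, as a careful person would: the job done as asked, in the order asked, and still so for the second after the job is handed in, with the robot touching nothing.
It also fails if it takes over 54 s, if anything falls off the work surface, if the arm or the gripper's body presses on something with over 40 N, if the wrist force passes 120 N, or if a joint passes its speed limit or range.

ROBOT

A 7-joint arm with a two-finger parallel gripper is mounted at the origin on the work surface. World frame = base frame: x ahead of the robot, y to its left, z up, the work surface at z = 0. Lengths are in m, angles in rad, forces in N, time in s.
With the tool pointing down it reaches from about 0.425 to 0.875 m from the base axis. Payload 4.7 kg.
Tool frame: the origin (TCP) lies midway between the tips of the shut fingers; the grasp point (between the pads) lies 19 mm behind it; z points along the fingers, y is the direction in which the jaws open and shut (so a half turn about z gives the same grasp; the last joint's range is limited). The gripper opens to 87 mm and grips with 3 to 60 N. Pads are 19 mm wide; open, the fingers measure 117 mm over their backs; the gripper's body (75 mm by 190 mm) begins 51 mm behind the grasp point.
Start: joints at [0.014, 0.321, -0.07, 1.45, 0.023, 1.371, -0.057], TCP at [0.65, -0, 0.223] pointing down, gripper open.
Joint ranges: [-2.86, 2.86], [-0.3, 2.09], [-1.38, 1.24], [0.06, 2.45], [-1.56, 4.7], [0.09, 2.05], [-2.69, 2.69]. Speed limits (rad/s): [2.57, 2.57, 3.14, 3.14, 3.14, 3.14, 3.14].

INTERFACE

Orientations are given as a rotation vector (axis times angle).
In Python, from bench import monitor, eyes, order gives the robot as it stands. The module is installed in compiled form; this text tells all that it offers.
- The arm moves only by the shell command python3 -m pendant 'ROWS' [FORCE]. ROWS is JSON, a list of rows, each a list of 3 entries, a list of its own where there are three numbers: the turn, a rotation vector about the tool's x, y, z in degrees, then the shift along the tool's x, y, z in m, then the gripper command: -1 is fully open, 1 is shut, values between are in proportion. In form: [[[rx, ry, rz], [tx, ty, tz], hand], ...]. A call has 1 to 8 rows; each row shifts and turns the commanded pose from where the row before left it, along the tool's axes as they then stand; what a row does not reach is not made up. A row lasts 1/8 s, in which the tool goes at most 62.5 mm and 10.7 degrees, less where a joint would pass 70% of its speed; a pose out of reach is approached as far as the arm can. A call is refused whole if a number of a shift passes 0.0625 or a number of a turn 10.7, either way. A call with a gripper value outside its range is refused whole. The fingers move at their own pace and stop on an object; FORCE is the grip in N (left out, the last holds). Time passes only in rows, so rows that do not move let the fingers close. It gives the time, the measured TCP pose, the force and the opening at its end, in the units of the state.
- monitor.get_state(): the state, without advancing time (a new reading comes with each control period).
- eyes.get_image(name): name is "scene" or "side" or "wrist"; returns a dict with "color" (480x640x3 uint8, red, green, blue), "range_z" (480x640 float32, m along the optical axis (not along the pixel's ray), 0 where there is no reading), "fx", "fy", "cx", "cy" (pixels), "world_to_cam" (4x4, takes a point from world to camera coordinates). Camera axes: x right, y up, looking along -z (the intrinsics and any distortion apply to the point x, -y, -z); pixel columns grow to the right and rows downward; lengths in m; the calibration is good to about 2 mm. A picture is of the moment at which its call begins.
- order.close_job(): hands the job in, once; it reports no verdict.
The state is a dict: "time": time; "joint_positions": joint angles; "qd": joint speeds; "joint_torque": joint torques, N m; "position": TCP position; "tool_rot": TCP orientation; "ft_force": force on the tool from outside, world axes, zero at the start; "torque": the same for the moment, N m; "grip_width": opening from 0.0 (shut) to 1.0 (fully open).
Only numpy, scipy, OpenCV 4.12 (cv2) and the standard library are available. Lean on these libraries where they do the work, as an engineer would, in place of code of your own. Each camera call takes 0.05 s, during which the arm holds its last target.

## Working session

There is one attempt and no reset: what is moved stays moved. The work goes in short steps, Python scripts to look and compute and a shell command to move; the robot and the scene stay as the last step left them, time stands still between calls to the robot, and variables do not carry over. Pictures are saved under pics/ and viewed, and the job is handed in when it is done.

```bash
mkdir -p pics
python3 - <<'E'
from bench import monitor, eyes
import cv2
s=monitor.get_state(); print(s)
import numpy as np
for n in ("scene","side","wrist"):
    d=eyes.get_image(n); cv2.imwrite(f"pics/a_{n}.png",d["color"][:,:,::-1]); np.savez(f"pics/a_{n}.npz",**d)
    print(n,d["fx"],d["cx"],d["cy"],d["world_to_cam"], d.keys())
E
```

```text
{'time': 0.0, 'joint_positions': array([ 0.01408722,  0.32182891, -0.07011572,  1.45172012,  0.02257589,
        1.37074768, -0.05692699]), 'qd': array([-7.81782028e-05,  6.49806410e-04, -3.17094401e-04, -1.63309778e-03,
       -1.65481139e-03, -7.54775917e-04, -8.19980673e-04]), 'joint_torque': array([-2.58547143e-04, -4.91284704e+01, -4.03903294e-01, -3.12526345e+01,
       -6.40594075e-02,  4.37659642e-02,  1.61017233e-04]), 'position': array([ 6.49440904e-01, -1.33562339e-05,  2.21435233e-01]), 'tool_rot': array([-2.22046882e+00, -2.22056198e+00,  2.19877354e-03]), 'ft_force': array([-0.22882009, -0.68986249, -0.21452793]), 'torque': array([0.01134173, 0.03417114, 0.00575729]), 'grip_width': 1.0005556136847555}
scene 496.7219676360576 312.66313850269455 241.5778054080381 [[ 0.8258845   0.56364207  0.01491349 -0.36764443]
 [-0.33204397  0.46481475  0.82078868  0.11672598]
 [ 0.45569901 -0.68282858  0.57103725 -1.35962229]
 [ 0.          0.          0.          1.        ]] dict_keys(['color', 'range_z', 'fx', 'fy', 'cx', 'cy', 'world_to_cam'])
side 491.9956556560225 314.11335480059967 235.36833965310075 [[ 6.77537510e-01 -7.35488218e-01 -6.69600912e-05 -3.50478555e-01]
 [ 5.20195362e-01  4.79143680e-01  7.06978160e-01 -2.76968678e-01]
 [-5.19942024e-01 -4.79039054e-01  7.07235375e-01 -1.04300829e+00]
 [ 0.00000000e+00  0.00000000e+00  0.00000000e+00  1.00000000e+00]] dict_keys(['color', 'range_z', 'fx', 'fy', 'cx', 'cy', 'world_to_cam'])
wrist 332.8162912940664 318.1976725506865 240.59555899857568 [[ 9.99997615e-01  2.03916230e-04 -2.17467361e-03 -6.49230909e-01]
 [-7.48556575e-04  9.67332663e-01 -2.53509289e-01  3.07408751e-02]
 [ 2.05193815e-03  2.53510312e-01  9.67330508e-01 -3.89432596e-01]
 [ 0.00000000e+00  0.00000000e+00  0.00000000e+00  1.00000000e+00]] dict_keys(['color', 'range_z', 'fx', 'fy', 'cx', 'cy', 'world_to_cam'])
```

View pics/a_scene.png

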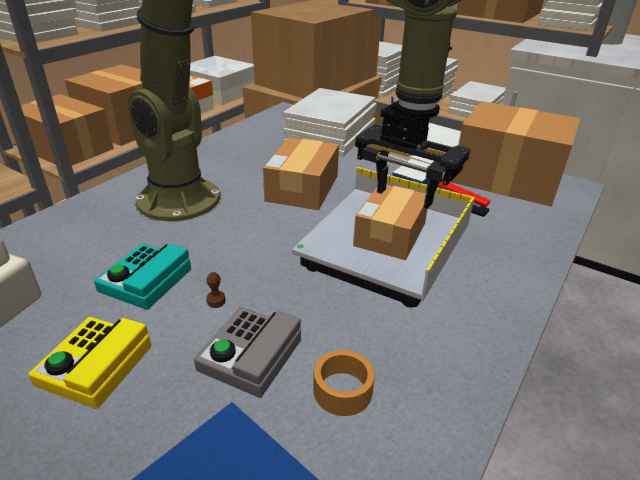

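View pics/a_side.png

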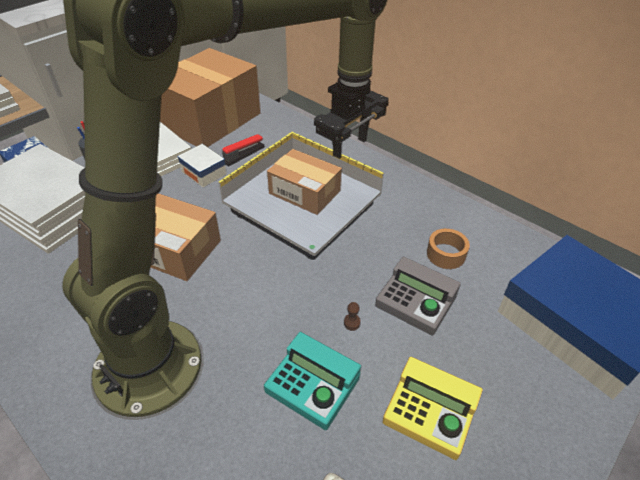

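View pics/a_wrist.png

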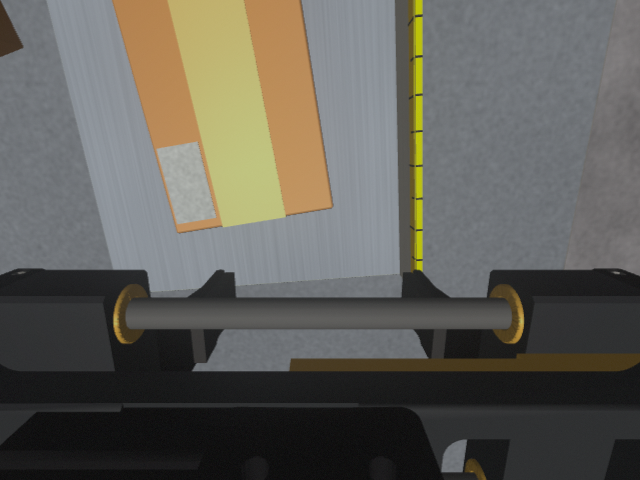

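The parcel candidates are the small carton on the platter (scene 392,215 / side 304,180), the larger carton on the bench (scene 302,172 / side 185,235) and the big cartons in the background. I choose the one on the platter. The display candidates are grey (scene 248,348), turquoise (143,272) and yellow (92,358). I choose grey, with its green key at scene (222,350) / side (430,307). Next I measure them.

```bash
cat > h.py <<'E'
import numpy as np, cv2
def cloud(d):
    z=d["range_z"]; v,u=np.mgrid[:480,:640]
    c=np.stack([(u-d["cx"])/d["fx"]*z,-(v-d["cy"])/d["fy"]*z,-z,np.ones_like(z)],-1)
    w=c@np.linalg.inv(d["world_to_cam"]).T
    w=w[...,:3]; w[z==0]=np.nan
    return w
E
python3 - <<'E'
from h import *
for n in("scene","side","wrist"):
    d=dict(np.load(f"pics/a_{n}.npz")); w=cloud(d); c=d["color"].astype(int)
    hsv=cv2.cvtColor(d["color"],cv2.COLOR_RGB2HSV)
    X,Y,Z=w[...,0],w[...,1],w[...,2]
    roi=(X>.4)&(X<1.1)&(Y>-.6)&(Y<.35)
    def rect(m,name):
        m=cv2.morphologyEx(m.astype(np.uint8),cv2.MORPH_OPEN,np.ones((3,3)))
        k,l,st,ce=cv2.connectedComponentsWithStats(m)
        for i in range(1,k):
            if st[i,4]>60:
                p=w[l==i]; r=cv2.minAreaRect(p[:,:2].astype(np.float32)*1000)
                print(n,name,st[i,4],[int(t) for t in ce[i]],np.round(r[0]),np.round(r[1]),round(r[2],1),"z",np.round(np.nanmedian(p[:,2]),4),np.round(p.mean(0),4))
    rect(roi&(abs(Z-.14)<.008)&(X<.9),"parceltop")
    rect(roi&(abs(Z-.06)<.006)&(hsv[...,1]<60),"platter")
    rect(roi&(hsv[...,0]>25)&(hsv[...,0]<33)&(hsv[...,1]>170)&(Z>.08),"yellow")
    rect(roi&(hsv[...,0]>50)&(hsv[...,0]<75)&(hsv[...,1]>120),"green")
    rect(roi&(abs(Z-.058)<.006)&(Y<-.15)&(hsv[...,1]<60),"hump")
    rect(roi&(abs(Z-.034)<.005)&(hsv[...,1]<60),"deck")
E
```

```text
scene parceltop 2133 [392, 207] [588.  99.] [120. 167.] 9.4 z 0.1396 [0.5932 0.0855 0.1394]
scene platter 6470 [375, 245] [574.  94.] [300. 323.] 4.9 z 0.0595 [0.5788 0.0457 0.0595]
scene platter 1957 [265, 343] [ 564. -314.] [ 55. 151.] 8.1 z 0.0575 [ 0.5661 -0.3199  0.0575]
scene green 195 [221, 346] [ 504. -365.] [26. 31.] 45.9 z 0.0538 [ 0.5072 -0.3675  0.0529]
scene hump 2053 [265, 343] [ 564. -314.] [ 55. 151.] 8.1 z 0.0574 [ 0.5668 -0.3208  0.0573]
scene deck 1689 [231, 338] [ 496. -325.] [ 78. 152.] 10.4 z 0.034 [ 0.4943 -0.3288  0.0342]
scene deck 69 [262, 379] [ 598. -368.] [34. 10.] 85.2 z 0.0322 [ 0.5979 -0.3701  0.0327]
side parceltop 1842 [304, 170] [587.  99.] [127. 164.] 10.2 z 0.1406 [0.5817 0.093  0.1404]
side platter 5412 [302, 210] [572.  95.] [303. 322.] 4.9 z 0.0604 [0.5304 0.0557 0.0604]
side platter 1054 [427, 276] [ 563. -313.] [ 55. 150.] 8.4 z 0.0581 [ 0.5622 -0.316   0.0582]
side green 83 [430, 303] [ 504. -364.] [25. 25.] 23.3 z 0.0546 [ 0.503  -0.3641  0.0546]
side hump 1077 [427, 276] [ 563. -314.] [ 56. 151.] 8.1 z 0.058 [ 0.5626 -0.3165  0.0581]
side 
[... 340 characters left out ...]
667 0.1204]
wrist yellow 332 [417, 35] [719. 149.] [ 6. 23.] 4.6 z 0.1202 [0.7191 0.149  0.1199]
wrist yellow 284 [417, 74] [721. 123.] [ 5. 23.] 4.7 z 0.1202 [0.7211 0.124  0.1199]
wrist yellow 264 [417, 114] [723.  98.] [ 6. 23.] 2.7 z 0.1202 [0.7233 0.0973 0.1198]
wrist yellow 215 [418, 149] [725.  73.] [ 5. 24.] 5.0 z 0.1204 [0.7255 0.0722 0.1203]
wrist yellow 208 [417, 180] [727.  47.] [ 5. 23.] 4.6 z 0.1204 [0.7273 0.0484 0.1202]
wrist yellow 208 [417, 213] [729.  22.] [ 5. 23.] 4.3 z 0.1204 [0.729  0.0224 0.12  ]
wrist yellow 208 [417, 244] [731.  -3.] [ 5. 24.] 4.8 z 0.1204 [ 0.7311 -0.0035  0.12  ]
wrist yellow 69 [417, 264] [733. -21.] [5. 8.] 0.2 z 0.1202 [ 0.7323 -0.0207  0.1198]
```

Run:
```python
from h import *
d=dict(np.load("pics/a_side.npz"));c=d["color"][:,:,::-1]
a=cv2.resize(c[110:270,200:400],(400,320),interpolation=cv2.INTER_CUBIC);b=cv2.resize(c[230:390,330:530],(400,320),interpolation=cv2.INTER_CUBIC)
cv2.imwrite("pics/crop.png",np.hstack([a,b]))
```

```text
(no output)
```

View pics/crop.png

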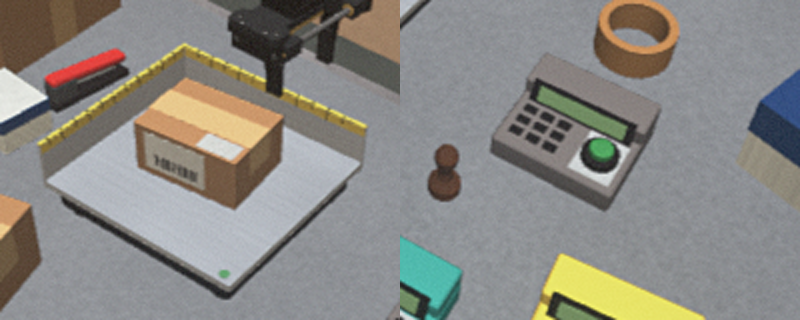

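The crop confirms the small carton on the platter and the grey display with its green key. I first turn the hand so the jaws lie along the scale's y.

```bash
python3 -m pendant '[[[0,0,10.6],[0,0,0],-1],[[0,0,10.6],[0,0,0],-1],[[0,0,10.6],[0,0,0],-1],[[0,0,10.6],[0,0,0],-1],[[0,0,10.6],[0,0,0],-1],[[0,0,10.6],[0,0,0],-1],[[0,0,10.6],[0,0,0],-1],[[0,0,10.6],[0,0,0],-1]]'
cat > s.py <<'E'
from bench import monitor
import numpy as np
from scipy.spatial.transform import Rotation as Ro
C=np.array([.575,.0945]);A=np.radians(4.7)
s=monitor.get_state();R=Ro.from_rotvec(s["tool_rot"]).as_matrix();p=s["position"]
d=p[:2]-C;c,n=np.cos(A),np.sin(A)
print("t",round(s["time"],2),"p",p.round(4),"scale xy mm",np.round(1000*np.array([c*d[0]+n*d[1],-n*d[0]+c*d[1]]),1),"toolx ang",np.degrees(np.arctan2(R[1,0],R[0,0])).round(2),"z",R[:,2].round(3),"F",s["ft_force"].round(1),"grip",round(s["grip_width"],2))
E
python3 s.py
```

```text
time: 1.15
position: [0.6498, 0.0, 0.2221]
tool_rot: [3.139, 0.133, -0.001]
ft_force: [0.2, -0.2, -0.5]
grip_width: 0.999
t 1.15 p [0.6498 0.     0.2221] scale xy mm [  66.8 -100.3] toolx ang 4.86 z [-0.001 -0.    -1.   ] F [ 0.2 -0.2 -0.5] grip 1.0
```

```bash
python3 -m pendant '[[[0,0,0.2],[-0.038,-0.026,0],-1],[[0,0,0],[-0.038,-0.026,0],-1],[[0,0,0],[-0.038,-0.026,0],-1],[[0,0,0],[-0.038,-0.026,0],-1],[[0,0,0],[0,0,0.045],-1],[[0,0,0],[0,0,0.045],-1],[[0,0,0],[0,0,0.042],-1],[[0,0,0],[0,0,0],-1]]' >/dev/null; python3 s.py
```

```text
t 2.15 p [0.4863 0.0895 0.0875] scale xy mm [-88.8   2.3] toolx ang 5.01 z [-0.007 -0.002 -1.   ] F [-0.4 -0.3  1. ] grip 1.0
```

```bash
python3 -m pendant '[[[0,0,0.3],[0.012,0,0],-1],[[0,0,0],[0.01,0,0],-1],[[0,0,0],[0.01,0,0],-1],[[0,0,0],[0.01,0,0],-1],[[0,0,0],[0.01,0,0],-1],[[0,0,0],[0.01,0,0],-1],[[0,0,0],[0.01,0,0],-1],[[0,0,0],[0.01,0,0],-1]]' >/dev/null; python3 s.py
cat > look.py <<'E'
import sys
from h import *
from bench import eyes
C=np.array([.575,.0945]);A=np.radians(4.7);M=np.array([[np.cos(A),np.sin(A)],[-np.sin(A),np.cos(A)]])
for n in sys.argv[2:]:
    d=eyes.get_image(n); w=cloud(d); cv2.imwrite(f"pics/{sys.argv[1]}_{n}.png",d["color"][:,:,::-1])
    hsv=cv2.cvtColor(d["color"],cv2.COLOR_RGB2HSV)
    q=(w[...,:2]-C)@M.T*1000
    m=(abs(w[...,2]-.14)<.006)&(abs(q[...,0])<165)&(abs(q[...,1])<175)&((hsv[...,1]>50)|(hsv[...,2]>120))
    m=cv2.morphologyEx(m.astype(np.uint8),cv2.MORPH_OPEN,np.ones((3,3)))
    k,l,st,ce=cv2.connectedComponentsWithStats(m); i=1+np.argmax(st[1:,4])
    r=cv2.minAreaRect(q[l==i].astype(np.float32)); print(n,st[i,4],"centre",np.round(r[0],1),np.round(r[1],1),"yaw rel",round(r[2],1),"ext",np.percentile(q[l==i],[1,99],axis=0).round(1).tolist())
E
python3 look.py b scene side wrist
```

```text
t 3.15 p [0.5706 0.0971 0.0916] scale xy mm [-4.2  2.9] toolx ang 4.7 z [-0.003 -0.    -1.   ] F [-7.4 -0.9  5.8] grip 1.0
scene 2252 centre [65.5 -2. ] [168.3 123.6] yaw rel 89.8 ext [[10.4, -82.4], [126.1, 77.1]]
side 509 centre [66.4 -9.9] [145.  124.2] yaw rel 89.8 ext [[7.6, -81.5], [127.3, 56.8]]
wrist 141326 centre [63.2 -1. ] [163.3  96.8] yaw rel 90.0 ext [[17.1, -78.9], [110.3, 77.4]]
```

```bash
python3 -m pendant '[[[0,0,0],[0.006,0,0.003],-1],[[0,0,0],[0.006,0,0],-1],[[0,0,0],[0.003,0,0],-1],[[0,0,0],[0,0,0],-1]]'; python3 s.py;python3 -m pendant '[[[0,0,0],[0.003,0,0],-1],[[0,0,0],[0.002,0,0],-1],[[0,0,0],[0,0,0],-1]]';python3 s.py
```

```text
time: 3.8
position: [0.5855, 0.0982, 0.0876]
tool_rot: [3.139, 0.129, -0.002]
ft_force: [-4.5, -0.8, 1.8]
grip_width: 0.997
t 3.8 p [0.5855 0.0982 0.0876] scale xy mm [10.8  2.8] toolx ang 4.7 z [-0.001 -0.    -1.   ] F [-4.5 -0.8  1.8] grip 1.0
time: 4.18
position: [0.5893, 0.0985, 0.0876]
tool_rot: [3.139, 0.129, -0.006]
ft_force: [-8.3, -0.9, 5.6]
grip_width: 1.004
t 4.17 p [0.5893 0.0985 0.0876] scale xy mm [14.6  2.8] toolx ang 4.69 z [-0.004 -0.    -1.   ] F [-8.3 -0.9  5.6] grip 1.0
```

```bash
for i in 1; do python3 -m pendant '[[[0,0,0],[0.002,0,0],-1],[[0,0,0],[0,0,0],-1]]'|grep force;  python3 -m pendant '[[[0,0,0],[0.002,0,0],-1],[[0,0,0],[0,0,0],-1]]'|grep force; done; python3 s.py; python3 look.py c scene
```

```text
ft_force: [-15.8, -1.3, 9.4]
ft_force: [-22.3, -1.2, 15.1]
t 4.67 p [0.5891 0.0986 0.0877] scale xy mm [14.4  2.9] toolx ang 4.65 z [-0.013 -0.001 -1.   ] F [-22.3  -1.2  15.1] grip 1.0
scene 2226 centre [85.1 -0.1] [167.6 122. ] yaw rel 89.6 ext [[31.8, -82.4], [145.0, 76.5]]
```

```bash
python3 -m pendant '[[[0,0,0],[-0.02,0,0],-1],[[0,0,0],[-0.02,0,0],-1],[[0,0,0],[0,0,-0.055],-1],[[0,0,0],[0,0,-0.055],-1],[[0,0,-10],[0,0,0],-0.15],[[0,0,-10],[0,0,0],-0.15],[[0,0,-10],[0,0,0],-0.15],[[0,0,-10],[0,0,0],-0.15]]'|grep force
python3 -m pendant '[[[0,0,-10],[0,0,0],-0.15],[[0,0,-10],[0,0,0],-0.15],[[0,0,-10],[0,0,0],-0.15],[[0,0,-10],[0,0,0],-0.15],[[0,0,-10],[0,0,0],-0.15],[[0,0,0],[0,0,0],-0.15]]'|grep force; python3 s.py
```

```text
ft_force: [0.5, -0.2, -0.4]
ft_force: [0.5, 0.0, -0.0]
t 6.47 p [0.5561 0.0956 0.198 ] scale xy mm [-18.8   2.7] toolx ang 94.58 z [ 0.002  0.    -1.   ] F [ 0.5  0.  -0. ] grip 0.57
```

```bash
python3 -m pendant '[[[0,0,0],[-0.04,0,0],-0.15],[[0,0,0],[-0.04,0.034,0],-0.15],[[0,0,0],[-0.04,0.034,0],-0.15],[[0,0,0],[0,0.032,0],-0.15],[[0,0,0],[0,0,0],-0.15],[[0,0,0],[0,0,0.055],-0.15],[[0,0,0],[0,0,0.055],-0.15],[[0,0,0],[0,0,0],-0.15]]'|grep force; python3 s.py; python3 look.py d scene side
```

```text
ft_force: [0.7, 0.1, -0.2]
t 7.47 p [ 0.6603 -0.0153  0.0829] scale xy mm [  76.  -116.4] toolx ang 94.65 z [-0.01 -0.   -1.  ] F [ 0.7  0.1 -0.2] grip 0.57
scene 733 centre [100.   38.8] [86.4 90.9] yaw rel 89.9 ext [[58.2, -0.0], [145.0, 78.7]]
side 1148 centre [83.5 16.9] [135.2 124.3] yaw rel 89.6 ext [[23.3, -43.1], [142.0, 77.9]]
```

```bash
python3 -m pendant '[[[0,0,0],[0.012,0.006,0],-0.15],[[0,0,0],[0.01,0,0],-0.15],[[0,0,0],[0.01,0,0],-0.15],[[0,0,0],[0.01,0,0],-0.15],[[0,0,0],[0.01,0,0],-0.15],[[0,0,0],[0.01,0,0],-0.15],[[0,0,0],[0.01,0,0],-0.15],[[0,0,0],[0.01,0,0],-0.15]]'|grep force; python3 s.py; python3 look.py e scene side
```

```text
ft_force: [0.7, -7.5, 4.8]
t 8.57 p [0.6659 0.0629 0.0901] scale xy mm [ 88.  -38.9] toolx ang 94.55 z [ 0.005 -0.005 -1.   ] F [ 0.7 -7.5  4.8] grip 0.57
scene 195 centre [108.9 116.2] [34.7 73. ] yaw rel 89.2 ext [[73.6, 99.2], [144.7, 132.1]]
side 803 centre [83.7 83.9] [127.3 106.7] yaw rel 3.5 ext [[23.6, 32.7], [140.9, 134.2]]
```

```bash
python3 -m pendant '[[[0,0,0],[0.007,-0.003,0.003],-0.15],[[0,0,0],[0.007,0,0],-0.15],[[0,0,0],[0.004,0,0],-0.15],[[0,0,0],[0,0,0],-0.15]]'|grep force; python3 s.py;python3 -m pendant '[[[0,0,0],[0.003,0,0],-0.15],[[0,0,0],[0.002,0,0],-0.15],[[0,0,0],[0,0,0],-0.15]]'|grep force;python3 s.py; python3 look.py f side
```

```text
ft_force: [0.9, -5.7, 3.7]
t 9.18 p [0.6607 0.0822 0.086 ] scale xy mm [ 84.4 -19.3] toolx ang 94.61 z [ 0.003 -0.002 -1.   ] F [ 0.9 -5.7  3.7] grip 0.57
ft_force: [0.6, -5.3, 5.6]
t 9.55 p [0.6603 0.0865 0.086 ] scale xy mm [ 84.4 -15. ] toolx ang 94.59 z [ 0.003 -0.003 -1.   ] F [ 0.6 -5.3  5.6] grip 0.57
side 787 centre [ 80.8 102.9] [124.3 111.8] yaw rel 1.1 ext [[20.4, 55.9], [140.9, 156.4]]
```

View pics/f_side.png

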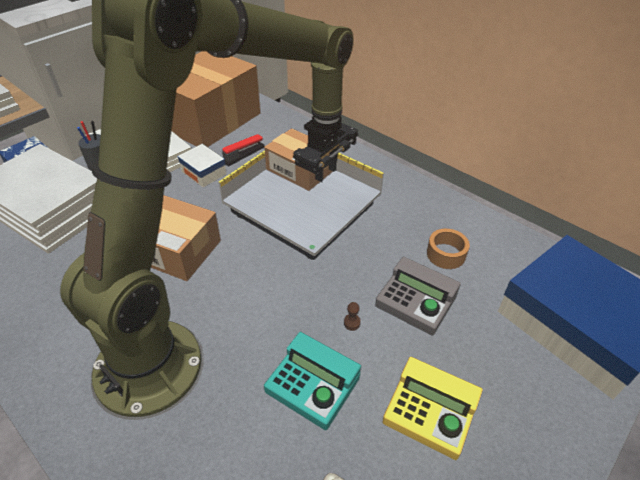

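The picture shows the parcel almost in the corner (about 290,158), with the fingers on its right face. I keep pushing in small steps until it seats.

```bash
python3 -m pendant '[[[0,0,0],[0.002,0,0],-0.15],[[0,0,0],[0,0,0],-0.15]]'|grep force;python3 s.py;python3 -m pendant '[[[0,0,0],[0.002,0,0],-0.15],[[0,0,0],[0,0,0],-0.15]]'|grep force;python3 s.py; python3 -m pendant '[[[0,0,0],[0.002,0,0],-0.15],[[0,0,0],[0,0,0],-0.15]]'|grep force;python3 s.py
```

```text
ft_force: [0.7, -8.1, 5.0]
t 9.85 p [0.6602 0.0868 0.086 ] scale xy mm [ 84.3 -14.7] toolx ang 94.54 z [ 0.003 -0.005 -1.   ] F [ 0.7 -8.1  5. ] grip 0.58
ft_force: [0.6, -11.5, 5.0]
t 10.1 p [0.6601 0.0867 0.0861] scale xy mm [ 84.2 -14.7] toolx ang 94.49 z [ 0.002 -0.007 -1.   ] F [  0.6 -11.5   5. ] grip 0.58
ft_force: [-0.0, -14.5, 6.1]
t 10.35 p [0.66   0.0866 0.086 ] scale xy mm [ 84.1 -14.8] toolx ang 94.44 z [ 0.002 -0.01  -1.   ] F [ -0.  -14.5   6.1] grip 0.58
```

```bash
python3 -m pendant '[[[0,0,0],[0.003,0,0],-0.15],[[0,0,0],[0,0,0],-0.15],[[0,0,0],[-0.025,0,0],-0.15],[[0,0,0],[-0.025,0,0],-0.15],[[0,0,0],[0,0,-0.055],-0.15],[[0,0,0],[-0.03,0,-0.055],-0.15],[[0,0,0],[-0.05,0,0],-0.15],[[0,0,0],[0,0,0],-0.15]]'|grep force; python3 s.py; python3 look.py g scene side wrist
```

```text
ft_force: [-0.6, 0.2, 0.2]
t 11.35 p [ 0.669  -0.037   0.1953] scale xy mm [  82.9 -138.8] toolx ang 94.28 z [ 0.001 -0.003 -1.   ] F [-0.6  0.2  0.2] grip 0.58
scene 687 centre [112.2  73.6] [161.6  62.2] yaw rel 89.6 ext [[82.9, -5.4], [143.0, 148.4]]
side 1560 centre [80.5 75.3] [164.8 125.1] yaw rel 89.2 ext [[20.1, -4.1], [139.9, 154.9]]
wrist 10352 centre [83.5  8.5] [ 25.3 120.3] yaw rel 89.9 ext [[25.4, -3.7], [141.7, 20.6]]
```

View pics/g_wrist.png

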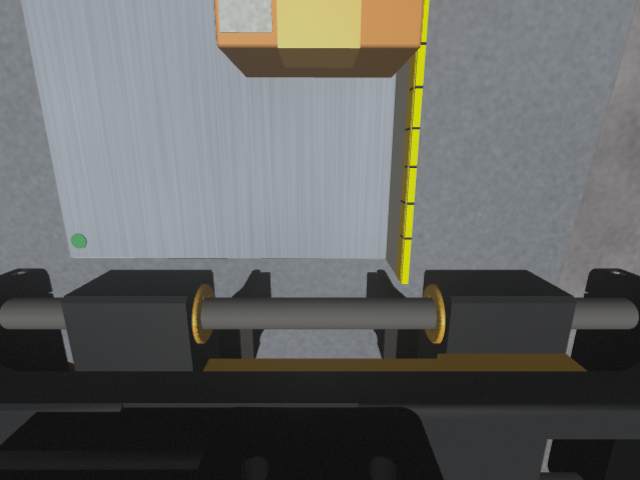

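View pics/g_side.png

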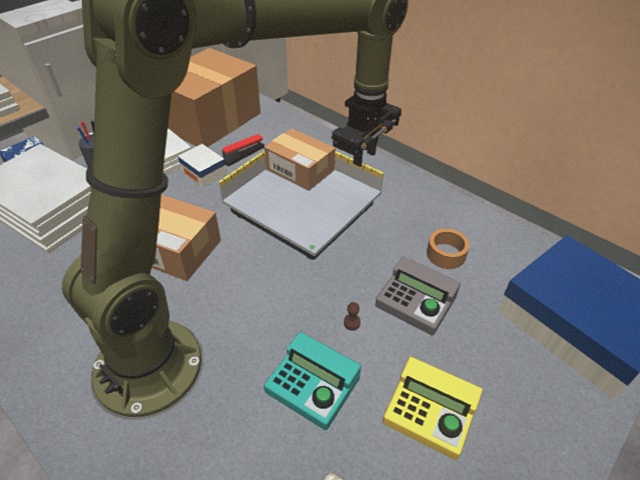

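The parcel is in the corner (wrist image, about 320,40), but its far face may have slipped 1–3 mm off the far fence. I go round and nudge it in +x again.

```bash
python3 -m pendant '[[[0,0,10],[0,0,0],-1],[[0,0,10],[0,0,0],-1],[[0,0,10],[0,0,0],-1],[[0,0,10],[0,0,0],-1],[[0,0,10],[0,0,0],-1],[[0,0,10],[0,0,0],-1],[[0,0,10],[0,0,0],-1],[[0,0,10],[0,0,0],-1]]'|grep force
python3 -m pendant '[[[0,0,9.6],[0,0,0],-1],[[0,0,0],[-0.05,-0.045,0],-1],[[0,0,0],[-0.053,-0.045,0],-1],[[0,0,0],[0,-0.045,0],-1],[[0,0,0],[0,-0.045,0],-1],[[0,0,0],[0,-0.031,0],-1],[[0,0,0],[0,0,0],-1],[[0,0,0],[0,0,0],-1]]'|grep force; python3 s.py
```

```text
ft_force: [0.0, 0.7, 0.1]
ft_force: [-0.1, 0.2, 0.7]
t 13.5 p [0.5567 0.163  0.194 ] scale xy mm [-12.6  69.7] toolx ang 5.17 z [-0.001 -0.001 -1.   ] F [-0.1  0.2  0.7] grip 1.0
```

```bash
python3 -m pendant '[[[0,0,0.5],[-0.008,0,0],-1],[[0,0,0],[0,0,0.055],-1],[[0,0,0],[0,0,0.053],-1],[[0,0,0],[0,0,0],-1],[[0,0,0],[0.012,0,0],-1],[[0,0,0],[0.01,0,0],-1],[[0,0,0],[0,0,0],-1]]'|grep force; python3 s.py;  python3 -m pendant '[[[0,0,0],[0.005,0,0],-1],[[0,0,0],[0.005,0,0],-1],[[0,0,0],[0,0,0],-1]]'|grep force; python3 s.py
```

```text
ft_force: [-0.3, 0.3, 1.2]
t 14.38 p [0.5736 0.164  0.0884] scale xy mm [ 4.3 69.4] toolx ang 4.56 z [ 0.004  0.001 -1.   ] F [-0.3  0.3  1.2] grip 1.0
ft_force: [0.9, -0.0, -0.3]
t 14.75 p [0.5814 0.1645 0.0864] scale xy mm [12.1 69.3] toolx ang 4.59 z [ 0. -0. -1.] F [ 0.9 -0.  -0.3] grip 1.0
```

```bash
python3 -m pendant '[[[0,0,0],[0.003,0,0],-1],[[0,0,0],[0.002,0,0],-1],[[0,0,0],[0,0,0],-1]]'|grep force; python3 s.py;  python3 -m pendant '[[[0,0,0],[0.002,0,0],-1],[[0,0,0],[0.002,0,0],-1],[[0,0,0],[0,0,0],-1]]'|grep force; python3 s.py;python3 -m pendant '[[[0,0,0],[0.002,0,0],-1],[[0,0,0],[0.002,0,0],-1],[[0,0,0],[0,0,0],-1]]'|grep force; python3 s.py
```

```text
ft_force: [-7.5, -1.4, 6.1]
t 15.12 p [0.5837 0.1646 0.0863] scale xy mm [14.4 69.2] toolx ang 4.62 z [-0.005 -0.001 -1.   ] F [-7.5 -1.4  6.1] grip 1.0
ft_force: [-18.9, -3.5, 13.8]
t 15.5 p [0.5838 0.1647 0.0863] scale xy mm [14.5 69.3] toolx ang 4.61 z [-0.013 -0.002 -1.   ] F [-18.9  -3.5  13.8] grip 1.0
ft_force: [-31.6, -5.0, 22.7]
t 15.88 p [0.5835 0.1648 0.0864] scale xy mm [14.2 69.3] toolx ang 4.6 z [-0.023 -0.003 -1.   ] F [-31.6  -5.   22.7] grip 1.0
```

```bash
python3 -m pendant '[[[0,0,0],[-0.03,0,0],-1],[[0,0,0],[-0.03,0,0],-1],[[0,0,0],[0,0,-0.055],-1],[[0,0,0],[0,0,-0.06],-1],[[0,0,0],[0,0,-0.04],-1],[[0,0,0],[0,0,0],-1]]'|grep force; python3 s.py; python3 look.py i scene side wrist
```

```text
ft_force: [-0.3, 0.3, -0.5]
t 16.62 p [0.5365 0.1616 0.2458] scale xy mm [-32.9  70. ] toolx ang 4.61 z [ 0.008  0.003 -1.   ] F [-0.3  0.3 -0.5] grip 1.0
scene 2033 centre [85.9 76.1] [167.3 120.1] yaw rel 89.8 ext [[28.4, -4.9], [145.2, 153.6]]
side 1449 centre [84.3 76.6] [165.4 124.4] yaw rel 89.6 ext [[23.2, -3.9], [144.0, 153.1]]
wrist 35893 centre [81.8 76.7] [161.7 110.2] yaw rel 89.9 ext [[27.6, -1.8], [135.5, 154.8]]
```

View pics/i_wrist.png

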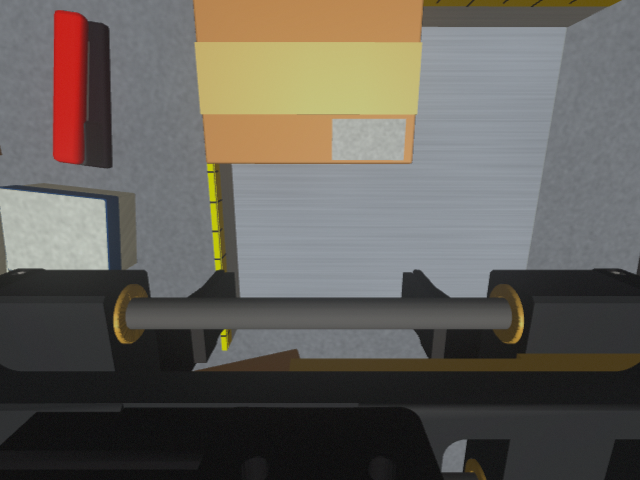

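Run:
```python
from h import *
from bench import eyes
C=np.array([.575,.0945]);A=np.radians(4.7);M=np.array([[np.cos(A),np.sin(A)],[-np.sin(A),np.cos(A)]])
for n in("wrist","side","scene"):
    d=eyes.get_image(n); w=cloud(d); q=(w[...,:2]-C)@M.T*1000; Z=w[...,2]
    f=(abs(Z-.12)<.003)
    a=f&(abs(q[...,1]-157)<6)&(q[...,0]<15)&(q[...,0]>-120)   # left fence top
    b=f&(abs(q[...,0]-147)<6)&(q[...,1]<-15)&(q[...,1]>-140)
    p=(abs(Z-.14)<.004)
    for nm,m,ax in(("Lfence y",a,1),("Ffence x",b,0)):
        if m.sum()>20:
            t=q[m]; k=np.polyfit(t[:,1-ax],t[:,ax],1); r=t[:,ax]-np.polyval(k,t[:,1-ax]); print(n,nm,m.sum(),"slope deg",np.degrees(np.arctan(k[0])).round(2),"mid",np.polyval(k,80).round(1),"@80; spread",np.percentile(r,[3,97]).round(1))
    pm=p&(abs(q[...,0]-85)<66)&(abs(q[...,1]-75)<86)
    t=q[pm]
    for ax,c in((0,(0,140)),(1,(30,140))):
        for sgn,nm in((1,"max"),(-1,"min")):
            e=[];xs=[]
            for s0 in range(c[0],c[1],5):
                u=t[(t[:,1-ax]>=s0)&(t[:,1-ax]<s0+5)]
                if len(u)>5: e.append(u[:,ax].max() if sgn>0 else u[:,ax].min()); xs.append(s0+2.5)
            if len(e)>4:
                k=np.polyfit(xs,e,1); print(n,"parcel","xy"[ax],nm,np.median(e).round(1),"slope deg",np.degrees(np.arctan(k[0])).round(2))
```

```text
wrist Lfence y 715 slope deg -0.26 mid 158.2 @80; spread [-2.5  3. ]
wrist parcel x max 135.2 slope deg 0.09
wrist parcel x min 26.8 slope deg 0.08
wrist parcel y max 156.7 slope deg -0.03
wrist parcel y min -3.5 slope deg 1.84
side Lfence y 92 slope deg -0.54 mid 157.1 @80; spread [-4.   3.9]
side Ffence x 95 slope deg 0.12 mid 145.9 @80; spread [-3.9  5.2]
side parcel x max 142.2 slope deg 0.13
side parcel x min 24.1 slope deg 0.23
side parcel y max 155.0 slope deg -8.52
side parcel y min -4.0 slope deg -0.22
scene Lfence y 123 slope deg -0.19 mid 157.2 @80; spread [-4.4  4.4]
scene Ffence x 112 slope deg 0.22 mid 148.6 @80; spread [-2.8  2.4]
scene parcel x max 145.1 slope deg 0.3
scene parcel x min 27.2 slope deg 0.59
scene parcel y max 156.0 slope deg 0.19
scene parcel y min -5.8 slope deg 0.41
```

Everything agrees with flush to about 1 mm. A light straight y touch will confirm that the y seat survived the x nudge. The earlier stop was TCP y_s = -14.7.

```bash
python3 -m pendant '[[[0,0,-10],[0,0,0],-0.15],[[0,0,-10],[0,0,0],-0.15],[[0,0,-10],[0,0,0],-0.15],[[0,0,-10],[0,0,0],-0.15],[[0,0,-10],[0,0,0],-0.15],[[0,0,-10],[0,0,0],-0.15],[[0,0,-10],[0,0,0],-0.15],[[0,0,-10],[0,0,0],-0.15]]'|grep force
python3 -m pendant '[[[0,0,-10],[0,0,0],-0.15],[[0,0,0],[-0.043,0.038,0],-0.15],[[0,0,0],[-0.043,0.038,0],-0.15],[[0,0,0],[-0.044,0.038,0],-0.15],[[0,0,0],[0,0,0],-0.15],[[0,0,0],[0,0,0.04],-0.15],[[0,0,0],[0,0,0],-0.15]]'|grep force; python3 s.py
```

```text
ft_force: [0.6, 0.2, 0.0]
ft_force: [0.4, 0.2, -0.7]
t 18.8 p [0.6553 0.0412 0.1971] scale xy mm [ 75.7 -59.7] toolx ang 94.66 z [-0.009 -0.    -1.   ] F [ 0.4  0.2 -0.7] grip 0.58
```

```bash
python3 -m pendant '[[[0,0,0],[0,0,0.055],-0.15],[[0,0,0],[0,0,0.055],-0.15],[[0,0,0],[0,0,0],-0.15],[[0,0,0],[0.015,0,0],-0.15],[[0,0,0],[0.015,0,0],-0.15],[[0,0,0],[0,0,0],-0.15],[[0,0,0],[0,0,0],-0.15]]'|grep force; python3 s.py
```

```text
ft_force: [-0.0, -0.7, 0.4]
t 19.68 p [0.6565 0.0704 0.0925] scale xy mm [ 79.2 -30.7] toolx ang 94.63 z [ 0.002 -0.    -1.   ] F [-0.  -0.7  0.4] grip 0.58
```

```bash
python3 -m pendant '[[[0,0,0],[0.006,0,0.004],-0.15],[[0,0,0],[0.005,0,0],-0.15],[[0,0,0],[0.002,0,0],-0.15],[[0,0,0],[0,0,0],-0.15]]'|grep force; python3 s.py;python3 -m pendant '[[[0,0,0],[0.002,0,0],-0.15],[[0,0,0],[0.001,0,0],-0.15],[[0,0,0],[0,0,0],-0.15]]'|grep force; python3 s.py;python3 -m pendant '[[[0,0,0],[0.002,0,0],-0.15],[[0,0,0],[0.002,0,0],-0.15],[[0,0,0],[0,0,0],-0.15]]'|grep force; python3 s.py
```

```text
ft_force: [0.7, -0.9, -0.4]
t 20.18 p [0.6549 0.0835 0.0874] scale xy mm [ 78.8 -17.5] toolx ang 94.62 z [ 0. -0. -1.] F [ 0.7 -0.9 -0.4] grip 0.57
ft_force: [-0.3, 0.5, -0.0]
t 20.55 p [0.6547 0.0863 0.0875] scale xy mm [ 78.7 -14.7] toolx ang 94.61 z [ 0.  0. -1.] F [-0.3  0.5 -0. ] grip 0.57
ft_force: [-1.0, -6.4, 0.9]
t 20.93 p [0.6546 0.0864 0.0875] scale xy mm [ 78.7 -14.6] toolx ang 94.48 z [ 0.    -0.004 -1.   ] F [-1.  -6.4  0.9] grip 0.58
```

The fingers met the face at exactly -14.7 with no movement, so the parcel was still flush in y. Now I back off, lift, shut the fingers and go to the key at about (0.503, -0.365).

```bash
python3 -m pendant '[[[0,0,0],[-0.025,0,0],-0.15],[[0,0,0],[-0.03,0,0],-0.15],[[0,0,0],[0,0,-0.055],-0.15],[[0,0,0],[0,0,-0.055],-0.15],[[0,0,0],[-0.048,-0.023,0],1],[[0,0,0],[-0.048,-0.023,0],1],[[0,0,0],[-0.048,-0.023,0],1],[[0,0,0],[-0.048,-0.023,0],1]]' 20|grep force;python3 -m pendant '[[[0,0,0],[-0.048,-0.023,0],1],[[0,0,0],[-0.048,-0.023,0],1],[[0,0,0],[-0.048,-0.023,0],1],[[0,0,0],[-0.048,-0.023,0],1],[[0,0,0],[0,0,0],1],[[0,0,0],[0,0,0],1]]'|grep force; python3 s.py; python3 look.py k scene side
```

```text
ft_force: [0.4, -1.2, 0.1]
ft_force: [-0.1, 0.0, -1.3]
t 22.68 p [ 0.5067 -0.3612  0.1973] scale xy mm [-105.4 -448.6] toolx ang 94.61 z [ 0.001  0.001 -1.   ] F [-0.1  0.  -1.3] grip 0.01
scene 2054 centre [85.8 75. ] [165.8 120.2] yaw rel 89.7 ext [[27.9, -5.3], [145.1, 153.6]]
side 1543 centre [84.1 77.5] [167.6 124.9] yaw rel 89.6 ext [[23.3, -4.0], [142.7, 155.3]]
```

View pics/k_side.png

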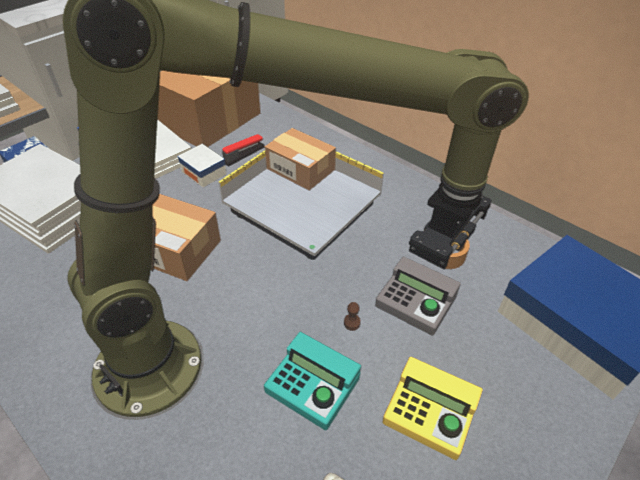

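The parcel sits in the corner (about 300,158) at centre (85,76), against a nominal (85,75), and the hand is above the grey display's key. Now I descend.

```bash
python3 -m pendant '[[[0,0,0],[-0.003,-0.004,0.045],1],[[0,0,0],[0,0,0.045],1],[[0,0,0],[0,0,0.03],1],[[0,0,0],[0,0,0.008],1],[[0,0,0],[0,0,0],1]]'|grep force; python3 s.py; python3 look.py l side
```

```text
ft_force: [0.3, 0.1, -0.5]
t 23.4 p [ 0.5033 -0.3647  0.0698] scale xy mm [-109.1 -451.7] toolx ang 94.69 z [ 0.  0. -1.] F [ 0.3  0.1 -0.5] grip 0.01
side 1540 centre [84.8 76.7] [124.8 165.2] yaw rel 0.0 ext [[23.9, -4.1], [143.0, 155.3]]
```

Run:
```python
import cv2
c=cv2.imread("pics/l_side.png"); cv2.imwrite("pics/l_crop.png",cv2.resize(c[220:350,350:500],None,fx=4,fy=4,interpolation=cv2.INTER_CUBIC))
```

```text
(no output)
```

View pics/l_crop.png

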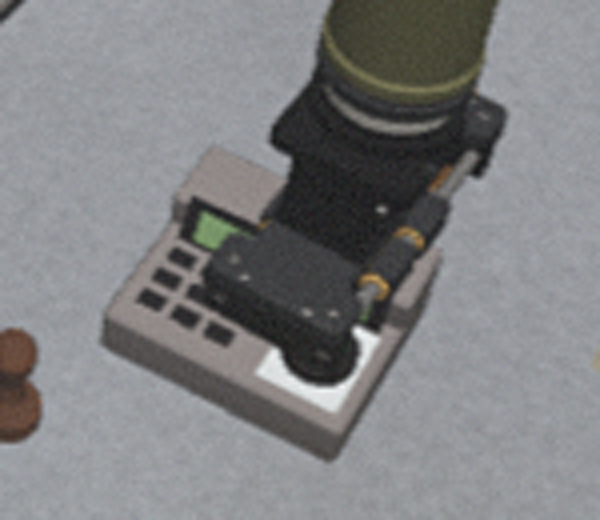

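The crop shows the hand over the green key, clear of the hump. I press in small steps and watch the force.

```bash
python3 -m pendant '[[[0,0,0],[0,0,0.01],1],[[0,0,0],[0,0,0.004],1],[[0,0,0],[0,0,0],1]]'|grep force; python3 s.py; python3 -m pendant '[[[0,0,0],[0,0,0.003],1],[[0,0,0],[0,0,0.002],1],[[0,0,0],[0,0,0],1]]'|grep force; python3 s.py
```

```text
ft_force: [-0.4, 1.3, 0.8]
t 23.82 p [ 0.5024 -0.3654  0.0555] scale xy mm [-110.  -452.4] toolx ang 94.6 z [ 0.  0. -1.] F [-0.4  1.3  0.8] grip 0.01
ft_force: [-0.6, 1.4, 3.9]
t 24.2 p [ 0.5026 -0.3655  0.0507] scale xy mm [-109.9 -452.6] toolx ang 94.6 z [ 0. -0. -1.] F [-0.6  1.4  3.9] grip 0.0
```

```bash
python3 -m pendant '[[[0,0,0],[0,0,0.002],1],[[0,0,0],[0,0,0],1]]'|grep force; python3 s.py; python3 -m pendant '[[[0,0,0],[0,0,0.002],1],[[0,0,0],[0,0,0],1]]'|grep force; python3 s.py;python3 -m pendant '[[[0,0,0],[0,0,0.002],1],[[0,0,0],[0,0,0],1]]'|grep force; python3 s.py
```

```text
ft_force: [-2.9, 2.7, 12.3]
t 24.45 p [ 0.5027 -0.3656  0.0503] scale xy mm [-109.8 -452.6] toolx ang 94.6 z [ 0.001  0.    -1.   ] F [-2.9  2.7 12.3] grip 0.0
ft_force: [-7.3, 4.2, 21.5]
t 24.7 p [ 0.5027 -0.3656  0.0501] scale xy mm [-109.8 -452.7] toolx ang 94.59 z [ 0.001  0.001 -1.   ] F [-7.3  4.2 21.5] grip 0.01
ft_force: [-9.8, 7.6, 32.2]
t 24.95 p [ 0.5027 -0.3657  0.0499] scale xy mm [-109.7 -452.8] toolx ang 94.58 z [ 0.002  0.001 -1.   ] F [-9.8  7.6 32.2] grip 0.01
```

The key hit a hard stop at z = 0.050, about 5 mm below first contact. Now I let it go and rise clear.

```bash
python3 -m pendant '[[[0,0,0],[0,0,-0.01],1],[[0,0,0],[0,0,-0.04],1],[[0,0,0],[0,0,-0.05],1],[[0,0,0],[0,0,-0.05],1],[[0,0,0],[0,0,0],1],[[0,0,0],[0,0,0],1]]'|grep force; python3 s.py; python3 look.py m scene side
python3 - <<'E'
from h import *
from bench import eyes
d=eyes.get_image("scene");w=cloud(d);h=cv2.cvtColor(d["color"],cv2.COLOR_RGB2HSV)
m=(h[...,0]>50)&(h[...,0]<75)&(h[...,1]>120)&(abs(w[...,0]-.503)<.02)&(abs(w[...,1]+.365)<.02)
print("key z",m.sum(),np.percentile(w[m][:,2],[50,90]) if m.any() else 0)
E
```

```text
ft_force: [-0.8, 0.4, 0.3]
t 25.7 p [ 0.5021 -0.3652  0.1935] scale xy mm [-110.3 -452.1] toolx ang 94.6 z [-0.001  0.001 -1.   ] F [-0.8  0.4  0.3] grip 0.01
scene 2050 centre [86.1 75.3] [119.9 166.9] yaw rel 0.1 ext [[28.0, -4.9], [145.4, 153.8]]
side 1537 centre [84.6 76.7] [127.7 164.9] yaw rel 0.4 ext [[23.8, -4.2], [142.8, 155.1]]
key z 231 [0.05430092 0.31272192]
```

View pics/m_scene.png

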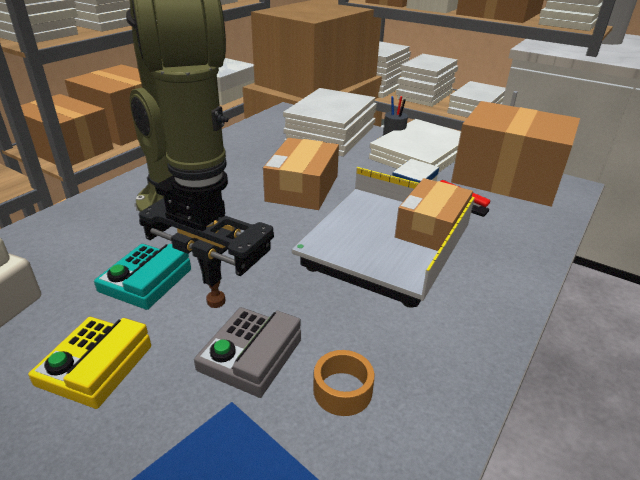

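View pics/m_side.png

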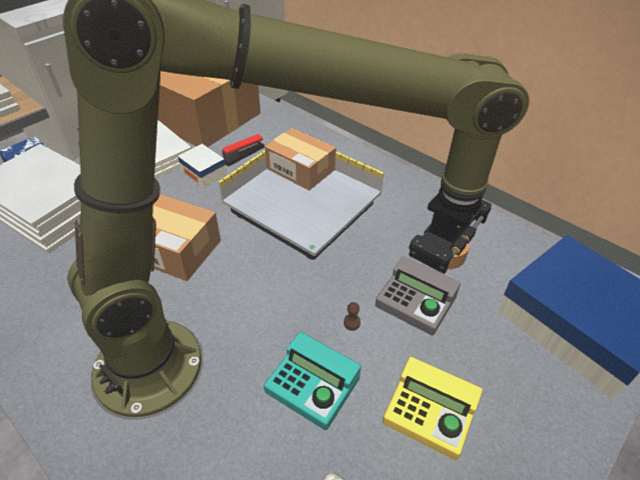

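The pictures show the parcel in the corner (scene 433,212; side 300,158), the key back up at z 0.054 (scene 222,350), the bystanders where they were, and the hand clear of everything.

```bash
python3 -c "
from bench import order; print(order.close_job())"
```

```text
the job is handed in; nothing more can be done
None
```

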